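# One full pump stroke over the trough

## Task

Set the empty white trough on the bench so that its opening is under the spout of the amber bottle's pump. Only then press the blue pump head straight down until you feel it land on its stop, wherever that comes, press it home firmly for a moment without forcing it, and let it spring all the way back up. Leave the trough standing under the spout and the other things where they are.

Things in the scene. Friction and masses are not known exactly. Their poses are not given: they have to be found in the camera images.
- bottle: Amber reagent bottle, fixed to the bench on a dark steel foot (diameter 104, 12 high); glass diameter 90, shoulder from 108, neck to 150 high. Origin: centre of the underside; z up; -x is the way the spout points. It carries the pump's plunger (steel stem and blue head).
- turret: White pump collar (diameter 52) on the bottle, origin under its centre at 150 high, top 186; axes as the bottle's. A spout tube 11 thick leaves it along -x at 162 high and turns down 98 from the axis. Hidden inside is a rubber stop, set differently every time: it meets the plunger after 16 to 44 of travel, yielding 1 per 8 N. 4 N on it, beyond the spring, is home; over 22 N harms it.
- spout (a point): Tip of the spout, 100 above the bench, 98 from the bottle's axis; it points straight down.
- head (a point): Centre of the top face of the blue round pump head (diameter 48, 15 thick), 250 above the bench when up; it goes straight down as pressed.
- plunger (a joint): Travel of the pump head in m: 0 up, growing as it is pressed down. The return spring pushes with about 3 N at the top, plus 1.5 N for every 10 mm.
- trough: Loose empty white plastic trough, 140 long (its x) by 56 wide (its y) by 40 high, walls 4, open at the top (inside 132 by 48), about 150 g. Origin: centre of its underside. Its two long walls can be gripped from outside across the 56 width. The opening is under the spout when the spout's tip lies above the inside of the trough.
- tube_rack: Bystander: white rack of capped tubes, 100 (x) by 110 (y), 68 high over the caps. Origin: centre of its underside.
- tip_box: Bystander: light blue pipette tip box, 85 (x) by 120 (y) by 61 high. Origin: centre of its underside.
- wash_jar: Bystander: white jar with a red cap, diameter 68, 130 high. Origin: centre of its underside.

How it is judged:
By the outcome, as a careful person would: the job done as asked, in the order asked, and still so for the second after the job is handed in, with the robot touching nothing.
It also fails if it takes over 61 s, if anything falls off the work surface, if the arm or the gripper's body presses on something with over 40 N, if the wrist force passes 120 N, or if a joint passes its speed limit or range.

## Robot

A 6-joint arm with a two-finger parallel gripper is mounted at the origin on the work surface. World frame = base frame: x ahead of the robot, y to its left, z up, the work surface at z = 0. Lengths are in m, angles in degrees, forces in N, time in s.
With the tool pointing down it reaches from about 0.4 to 0.825 m from the base axis. Payload 7 kg.
Tool frame: the origin (TCP) lies between the finger pads; the fingertips stand 19 mm ahead of it and the grasp point (between the pads) is the TCP; z points along the fingers, y is the line along which they close (so a half turn about z gives the same grasp; the last joint's range is limited). The gripper opens to 88 mm and grips with 3 to 60 N. Pads are 19 mm wide; open, the fingers measure 130 mm over their backs; the gripper's body (78 mm by 193 mm) begins 47 mm behind the grasp point.
Start: joints at [-54.483, 20.546, 0.682, 0, -70.136, -16.507], TCP at [0.22, -0.638, 0.246] pointing down, gripper open.
Joint ranges: [-176.03, 176.03], [-82.01, 121.73], [-58.28, 71.71], [-173.87, 95.51], [-174.79, -0.11], [-173.66, 173.66]. Speed limits (degrees/s): [136.94, 136.94, 172.46, 180, 180, 180].

## Interface

Orientations are given as [roll, pitch, yaw] about the fixed x, y, z axes, in that order (R = Rz(yaw) Ry(pitch) Rx(roll)).
In Python, from plant import r gives the robot as it stands. The module is installed in compiled form; this text tells all that it offers.
- The arm moves only by the shell command python3 -m pendant 'ROWS' [OPENING] [FORCE]. ROWS is JSON, a list of rows, each a list of 6 numbers: the shift along the tool's x, y, z in mm, then the turn, a rotation vector about the tool's x, y, z in rad. In form: [[tx, ty, tz, wx, wy, wz], ...]. A call has 1 to 20 rows; each row is the pose to reach, as a shift and turn from the pose commanded when the call began, along the tool's axes at that moment; what a row does not reach only later rows make up. A row lasts 1/8 s, in which the tool goes at most 62.5 mm and 10.7 degrees, less where a joint would pass 70% of its speed; a pose out of reach is approached as far as the arm can. A call with a gripper value outside its range is refused whole. OPENING is the finger opening in mm, from 0 to 87.6, set as the call begins (- or left out, the last holds). The fingers move at their own pace and stop on an object; FORCE is the grip in N (left out, the last holds). Time passes only in rows, so rows that repeat a pose let the fingers close. It gives the time, the measured TCP pose, the force, the opening and the grip force at its end, in the units of the state.
- r.get_state(): the state, without advancing time (a new reading comes with each control period).
- r.capture(name): name is "scene" or "top" or "wrist"; returns the picture (480x640x3 uint8, red, green, blue); there is no depth.
- r.camera_params(name): a dict with "mtx" (3x3 intrinsics, pixels), "rvec" (rotation vector, rad) and "tvec" (3), from world to camera coordinates, as OpenCV has them; the wrist camera has in their place "mount" (4x4, takes a point from camera to tool coordinates, whose origin is the TCP and whose axes are the flange's). Camera axes: x right, y down, z forward; pixel columns grow to the right and rows downward; lengths in m; the calibration is good to about 2 mm. A picture is of the moment at which its call begins: read the wrist's pose just before it. camera_params takes no time and is no camera call.
- r.close_job(): hands the job in; it is judged then, once.
The state is a dict: "time_s": time; "joints": joint angles; "qd": joint speeds; "joint_torque": joint torques, N m; "tcp_pos": TCP position; "eef_rot": TCP orientation; "contact_force": force on the tool from outside, world axes, zero at the start; "moment": the same for the moment, N m; "gripper_width": finger opening in m; "gripper_force": force on a finger pad.
Only numpy, scipy, OpenCV 4.12 (cv2) and the standard library are available. Lean on these libraries where they do the work, as an engineer would, in place of code of your own. Each camera call takes 0.05 s, during which the arm holds its last target. There are 200 camera calls.

## Working session

There is one attempt and no reset: what is moved stays moved. The work goes in short steps, Python scripts to look and compute and a shell command to move; the robot and the scene stay as the last step left them, time stands still between calls to the robot, and variables do not carry over. Pictures are saved under pics/ and viewed, at most 10 in all, crops included, and the job is handed in when it is done.

```bash
mkdir -p pics; python3 - <<'E'
from plant import r
import cv2,numpy as np
s=r.get_state();print({k:np.round(v,3).tolist() for k,v in s.items()})
ims=[]
for n in("top","scene"):
    im=r.capture(n);np.save(f"pics/{n}.npy",im);p=r.camera_params(n);print(n,p)
    cv2.imwrite(f"pics/{n}.png",im[:,:,::-1])
print(r.camera_params("wrist"))
E
```

```text
{'time_s': 0.0, 'joints': [-54.482, 20.592, 0.635, -0.021, -70.135, -16.508], 'qd': [-0.016, -0.029, 0.02, -0.011, -0.021, 0.02], 'joint_torque': [-0.001, -58.272, 29.304, 6.997, 0.007, -0.0], 'tcp_pos': [0.22, -0.638, 0.245], 'eef_rot': [179.907, -0.007, -160.997], 'contact_force': [-0.449, -0.2, -0.277], 'moment': [-0.023, -0.002, -0.007], 'gripper_force': 0.0, 'gripper_width': 0.088}
top {'mtx': array([[463.39546045,   0.        , 318.62888131],
       [  0.        , 463.39546045, 239.4528011 ],
       [  0.        ,   0.        ,   1.        ]]), 'rvec': array([ 2.15659869, -2.13158415,  0.17613789]), 'tvec': array([-0.01504179,  0.62493632,  1.12328521])}
scene {'mtx': array([[478.64760857,   0.        , 316.9092088 ],
       [  0.        , 478.64760857, 239.61355831],
       [  0.        ,   0.        ,   1.        ]]), 'rvec': array([ 2.48493328,  0.67226152, -0.19161417]), 'tvec': array([-0.53406457, -0.15269523,  1.40281661])}
{'mtx': array([[353.50863461,   0.        , 315.3364868 ],
       [  0.        , 353.50863461, 240.7132872 ],
       [  0.        ,   0.        ,   1.        ]]), 'mount': array([[ 3.70433182e-04, -9.65187815e-01, -2.61557534e-01,
         7.07881316e-02],
       [ 9.99999743e-01,  5.17963797e-04, -4.95108118e-04,
        -5.64649649e-04],
       [ 6.13349657e-04, -2.61557284e-01,  9.65187760e-01,
        -1.38653577e-01],
       [ 0.00000000e+00,  0.00000000e+00,  0.00000000e+00,
         1.00000000e+00]])}
```

View pics/top.png

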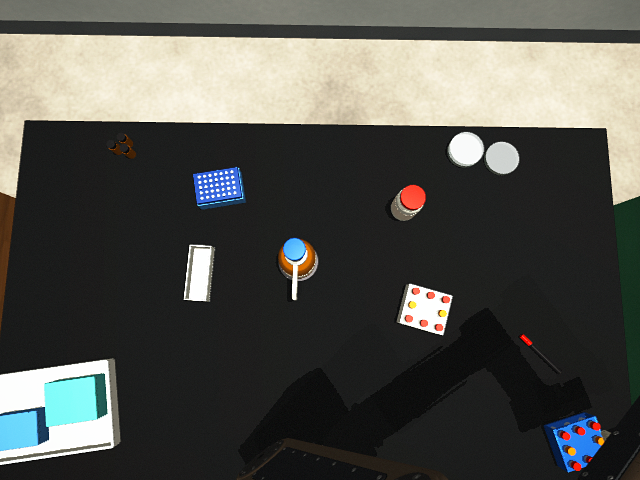

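View pics/scene.png

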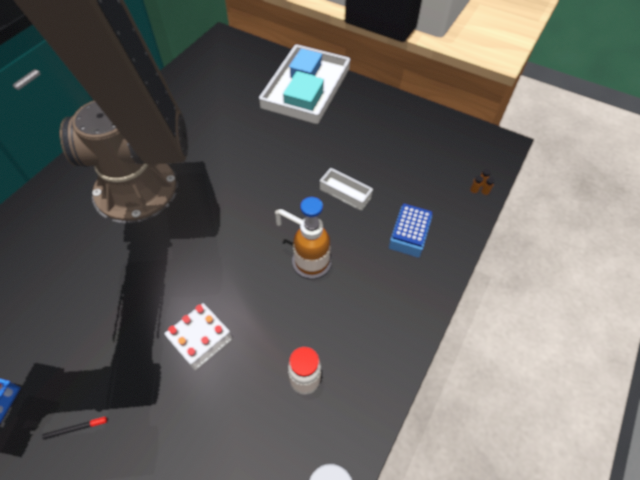

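The top view shows the trough at about (199,273), its long side nearly vertical. The blue head is at (294,249), and the spout runs down the image to about (294,298). The red-capped jar is at (410,202), the tube rack at (425,309) and the tip box at (219,187). The scene view agrees: head (312,206), spout tip about (279,222), trough (346,188).

```bash
cat > h.py <<'E'
import cv2,numpy as np
from plant import r
def ray(n,px):
    p=r.camera_params(n);R=cv2.Rodrigues(p["rvec"])[0]
    u=cv2.undistortPoints(np.float64([[px]]),p["mtx"],None)[0,0]
    return -R.T@p["tvec"],R.T@np.array([*u,1])
def plane(n,px,z):
    o,d=ray(n,px);return o+d*(z-o[2])/d[2]
def two(a,b):
    (o,d),(q,e)=a,b;d=d/np.linalg.norm(d);e=e/np.linalg.norm(e)
    t=np.linalg.lstsq(np.c_[d,-e],q-o,rcond=None)[0];A=o+d*t[0];B=q+e*t[1]
    return (A+B)/2,np.linalg.norm(A-B)
def blob(im,lo,hi,box):
    x0,y0,x1,y1=box;m=np.zeros(im.shape[:2],np.uint8)
    h=cv2.cvtColor(im,cv2.COLOR_RGB2HSV)
    m[y0:y1,x0:x1]=cv2.inRange(h,np.array(lo),np.array(hi))[y0:y1,x0:x1]
    c=max(cv2.findContours(m,cv2.RETR_EXTERNAL,cv2.CHAIN_APPROX_NONE)[0],key=cv2.contourArea)
    return c
E
python3 - <<'E'
from h import *
t=np.load("pics/top.npy");s=np.load("pics/scene.npy")
B=([95,100,60],[125,255,255]);W=([0,0,110],[179,70,255])
def cen(c): m=cv2.moments(c);return np.array([m["m10"]/m["m00"],m["m01"]/m["m00"]])
ht=blob(t,*B,(275,230,315,268));hs=blob(s,*B,(295,190,330,220))
ct,cs=cen(ht),cen(hs)
print("head",ct,cv2.boundingRect(ht),plane("top",ct,.25),cs,plane("scene",cs,.25),two(ray("top",ct),ray("scene",cs)))
c=blob(t,*W,(175,235,225,312));
P=np.float32([plane("top",q,.04)[:2] for q in c[:,0].astype(float)])
rc=cv2.minAreaRect(P*1000);print("trough top",rc,cv2.boundingRect(c))
print(cv2.boxPoints(rc))
c=blob(s,*W,(310,160,380,215));P=np.float32([plane("scene",q,.04)[:2] for q in c[:,0].astype(float)])
print("trough scene",cv2.minAreaRect(P*1000))
c=blob(t,*W,(283,262,305,310));b=cv2.boundingRect(c);print("spout top",b)
q=c[:,0];q=q[q[:,1]>=b[1]+b[3]-8];print(q.mean(0))
for z in(.162,.1675):print(plane("top",(q[:,0].mean(),b[1]+b[3]),z))
for rows in(266,272,280,290,296):
    x=c[:,0][c[:,0][:,1]==rows][:,0];print(rows,x.min(),x.max(),plane("top",(x.mean(),rows),.1675))
c=blob(s,*W,(268,202,306,232));b=cv2.boundingRect(c);print("spout scene",b)
# bystanders footprint
im=np.hstack([cv2.resize(t[225:325,170:330],None,fx=2.5,fy=2.5,interpolation=2),cv2.resize(s[160:260,260:420],None,fx=2.5,fy=2.5,interpolation=2)])
cv2.imwrite("pics/c1.png",im[:,:,::-1])
E
```

```text
head [293.9440775  248.63232056] (283, 237, 23, 24) [0.57348909 0.04492656 0.25      ] [311.12651727 206.06022409] [0.57757207 0.04052256 0.25      ] (array([0.57458639, 0.04533735, 0.24249789]), np.float64(0.0001978559362188021))
trough top ((539.209228515625, 292.3848571777344), (64.85233306884766, 139.87294006347656), 87.10346984863281) (184, 245, 31, 57)
[[467.72354 263.53418]
 [607.4178  256.46606]
 [610.69495 321.23553]
 [471.00067 328.30365]]
trough scene ((545.0556030273438, 281.2690124511719), (88.3007583618164, 156.40451049804688), 86.566162109375)
spout top (288, 262, 17, 38)
[294.11111111 295.88888889]
[0.46963278 0.04638563 0.162     ]
[0.46949379 0.04614569 0.1675    ]
266 293 297 [0.54534491 0.04560046 0.1675    ]
272 293 296 [0.53182469 0.04646729 0.1675    ]
280 292 302 [0.51400766 0.03680397 0.1675    ]
290 292 296 [0.49161501 0.04681728 0.1675    ]
296 292 296 [0.47832298 0.04656214 0.1675    ]
spout scene (274, 209, 32, 23)
```

View pics/c1.png

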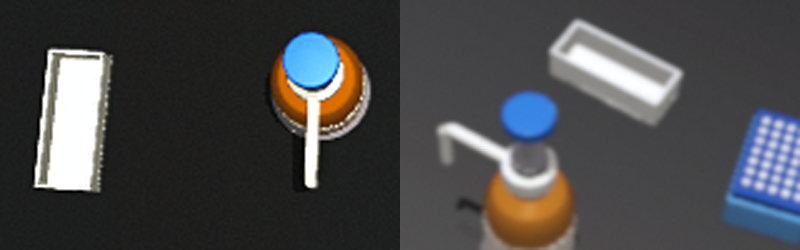

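The crop shows the trough's rim, with its inner wall facing away from the bottle visible, and the spout's end clear of anything else. Head axis is about (0.574, 0.045) and the spout tip about (0.475, 0.046), 99 mm apart against the 98 given. The trough centre is about (0.540, 0.297) at yaw -3°, with its 140 length matched. I'll grip it near its robot-side end and bring its far end under the spout along a -50° heading.

```bash
cat > conv.py <<'E'
import sys,json,numpy as np
from scipy.spatial.transform import Rotation as R
from plant import r
def go(*wps):
    s=r.get_state();R0=R.from_euler('xyz',s["eef_rot"],degrees=True);p=np.array(s["tcp_pos"])
    print("t",round(s["time_s"],2),"p",p.round(4),"rot",np.round(s["eef_rot"],1),"J",np.round(s["joints"],1))
    for x,y,z,yaw in wps:
        print(np.round(R0.inv().apply(np.array([x,y,z])-p)*1000,1),(R0.inv()*R.from_euler('xyz',[180,0,yaw],degrees=True)).as_rotvec().round(3))
go(*json.loads(sys.argv[1]))
E
python3 conv.py '[[0.45,-0.2,0.4,-170],[0.49,0.2995,0.3,177]]'
```

```text
t 0.1 p [ 0.2197 -0.6378  0.2447] rot [ 179.9   -0.  -161. ] J [-54.5  20.6   0.6  -0.  -70.1 -16.5]
[-360.3  339.2 -154.8] [ 0.001 -0.     0.157]
[-560.7  798.3  -54.2] [ 0.001 -0.     0.384]
```

```bash
python3 -m pendant '[[-360,339,-155,0,0,0.157],[-360,339,-155,0,0,0.157],[-360,339,-155,0,0,0.157],[-360,339,-155,0,0,0.157],[-360,339,-155,0,0,0.157],[-360,339,-155,0,0,0.157],[-360,339,-155,0,0,0.157],[-360,339,-155,0,0,0.157],[-360,339,-155,0,0,0.157],[-561,798,-54,0,0,0.384],[-561,798,-54,0,0,0.384],[-561,798,-54,0,0,0.384],[-561,798,-54,0,0,0.384],[-561,798,-54,0,0,0.384],[-561,798,-54,0,0,0.384],[-561,798,-54,0,0,0.384],[-561,798,-54,0,0,0.384],[-561,798,-54,0,0,0.384],[-561,798,-54,0,0,0.384],[-561,798,-54,0,0,0.384]]' 87.6 25
python3 - <<'E'
from plant import r
import cv2
from h import *
s=r.get_state();im=r.capture("wrist");cv2.imwrite("pics/w1.png",im[:,:,::-1])
np.savez("pics/w1.npz",im=im,p=s["tcp_pos"],e=s["eef_rot"])
E
python3 conv.py '[[0.49,0.2995,0.03,177]]'
```

```text
time_s: 2.6
tcp_pos: [0.4904, 0.2979, 0.2997]
eef_rot: [-180.0, -0.0, 177.0]
contact_force: [-0.2, -0.1, -0.2]
gripper_width: 0.0873
gripper_force: 0.0
t 2.65 p [0.4905 0.2978 0.3001] rot [180.    0.  176.9] J [  50.8    9.2   -7.5    0.   -73.2 -143.8]
[  0.7   1.6 270.1] [ 0.     0.    -0.001]
```

View pics/w1.png

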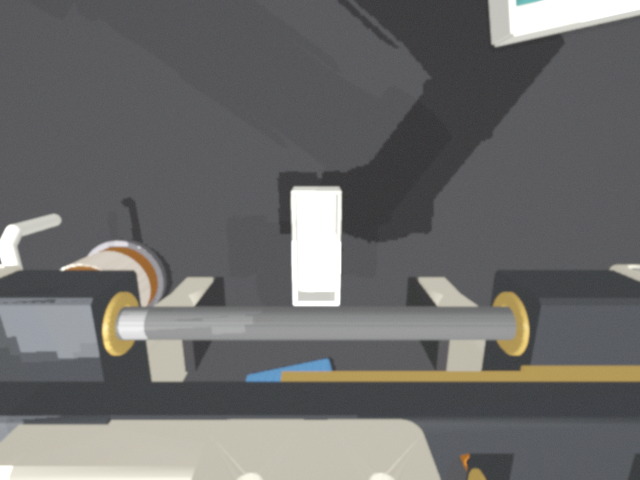

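The wrist view shows the trough centred on column 316, upright, with its near end at row 187, and the fingers straddling it symmetrically. So the grasp line is right, about 2 mm laterally. J6 stands at -144, so the goal I first planned would pass its limit. I'll keep this grip and turn the trough +83°, bringing it in from the -y side instead, where there is plenty of joint range.

```bash
python3 -m pendant '[[0,0,60,0,0,0],[0,0,120,0,0,0],[0,0,180,0,0,0],[0,0,235,0,0,0],[0,0,272,0,0,0],[0,0,272,0,0,0]]' 87.6 25
python3 -m pendant '[[0,0,0,0,0,0],[0,0,0,0,0,0],[0,0,0,0,0,0],[0,0,0,0,0,0],[0,0,0,0,0,0]]' 30 25
python3 conv.py '[[0.49,0.298,0.36,177],[0.447,-0.117,0.36,-100]]'
python3 - <<'E'
from h import *
print(plane("top",(425,300),.068),plane("top",(398,324),.0))
E
```

```text
time_s: 3.4
tcp_pos: [0.4894, 0.2966, 0.0258]
eef_rot: [-179.8, -0.2, 176.9]
contact_force: [0.5, 0.3, 0.5]
gripper_width: 0.0872
gripper_force: 0.0
time_s: 4.03
tcp_pos: [0.4906, 0.2994, 0.0286]
eef_rot: [180.0, 0.0, 177.0]
contact_force: [-1.7, -1.4, 8.7]
gripper_width: 0.0562
gripper_force: 25.0
t 4.03 p [0.4906 0.2994 0.0286] rot [180.   0. 177.] J [  50.9   24.4  -26.4    0.   -39.1 -143.9]
[ 2.000e-01 -1.100e+00 -3.314e+02] [0.001 0.001 0.   ]
[  21.6 -417.8 -331.8] [ 0.000e+00  1.000e-03 -1.448e+00]
[ 0.47558421 -0.26905381  0.068     ] [ 0.41562002 -0.21422042  0.        ]
```

```bash
python3 -m pendant '[[0,0,-10,0,0,0],[0,0,-40,0,0,0],[0,0,-90,0,0,0],[0,0,-140,0,0,0],[0,0,-190,0,0,0],[0,0,-240,0,0,0],[0,0,-290,0,0,0],[0,0,-320,0,0,0],[0,0,-331,0,0,0],[2,-30,-331,0,0,-0.1],[4,-70,-331,0,0,-0.24],[6,-110,-331,0,0,-0.38],[8,-155,-331,0,0,-0.53],[10,-200,-331,0,0,-0.69],[12,-245,-331,0,0,-0.85],[15,-290,-331,0,0,-1.01],[17,-335,-331,0,0,-1.17],[19,-375,-331,0,0,-1.31],[21,-405,-331,0,0,-1.41],[22,-418,-331,0,0,-1.448]]' - 25
python3 conv.py '[[0.447,-0.117,0.033,-100]]'
python3 - <<'E'
from h import *
im=r.capture("scene");cv2.imwrite("pics/s2.png",im[80:420,100:480,::-1])
E
```

```text
time_s: 6.52
tcp_pos: [0.4454, -0.1186, 0.3573]
eef_rot: [179.9, -0.0, -100.0]
contact_force: [0.5, 0.8, -2.1]
gripper_width: 0.0561
gripper_force: 25.0
t 6.53 p [ 0.4454 -0.1186  0.3573] rot [ 179.9   -0.  -100. ] J [  9.7  -3.4 -13.7  -0.  -79.8 -19.7]
[ -2.   -2.  324.3] [ 0.002 -0.     0.   ]
```

View pics/s2.png

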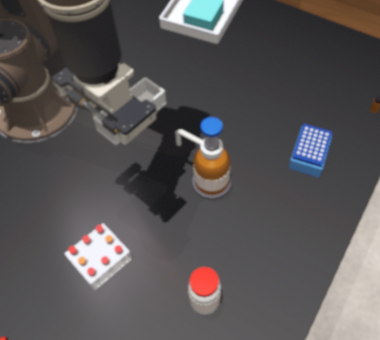

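The scene picture (crop offset 100,80) shows the trough held level in the gripper at about (130,110), away from the bottle, with the spout and the other things untouched. I'll lower it, slide it in under the spout and set it down.

```bash
python3 -m pendant '[[-1,-1,30,0,0,0],[-2,-2,80,0,0,0],[-2,-2,130,0,0,0],[-2,-2,180,0,0,0],[-2,-2,230,0,0,0],[-2,-2,270,0,0,0],[-2,-2,305,0,0,0],[-2,-2,322,0,0,0],[-2,-2,324,0,0,0],[-2,-2,324,0,0,0]]'
python3 conv.py '[[0.459,-0.048,0.033,-100],[0.459,-0.048,0.0285,-100]]'
```

```text
time_s: 7.82
tcp_pos: [0.4489, -0.1155, 0.0347]
eef_rot: [180.0, -0.0, -100.0]
contact_force: [-0.1, 0.3, -0.8]
gripper_width: 0.0562
gripper_force: 25.0
t 7.83 p [ 0.4489 -0.1155  0.0347] rot [ 180.   -0. -100.] J [ 10.   15.7 -40.3   0.  -34.  -20. ]
[-68.2   1.8   1.7] [ 0. -0. -0.]
[-68.2   1.8   6.2] [ 0. -0. -0.]
```

```bash
python3 -m pendant '[[-10,1,1,0,0,0],[-30,2,1,0,0,0],[-50,2,1,0,0,0],[-65,2,1,0,0,0],[-68,2,1,0,0,0],[-68,2,4,0,0,0],[-68,2,6,0,0,0],[-68,2,6,0,0,0]]'
python3 conv.py '[[0.459,-0.048,0.0285,-100]]'
python3 - <<'E'
from h import *
t=r.capture("top");s=r.capture("scene")
im=np.hstack([cv2.resize(t[230:350,240:360],(390,390),interpolation=2),cv2.resize(s[150:270,200:320],(390,390),interpolation=2)])
cv2.imwrite("pics/c3.png",im[:,:,::-1])
E
```

```text
time_s: 8.82
tcp_pos: [0.4585, -0.0487, 0.0286]
eef_rot: [180.0, -0.0, -100.1]
contact_force: [-1.4, 1.0, 2.7]
gripper_width: 0.0559
gripper_force: 25.0
t 8.82 p [ 0.4585 -0.0487  0.0286] rot [ 180.    -0.  -100.1] J [ 18.5  16.1 -40.9  -0.  -33.  -28.6]
[-0.8 -0.3  0.1] [ 0.    -0.    -0.001]
```

View pics/c3.png

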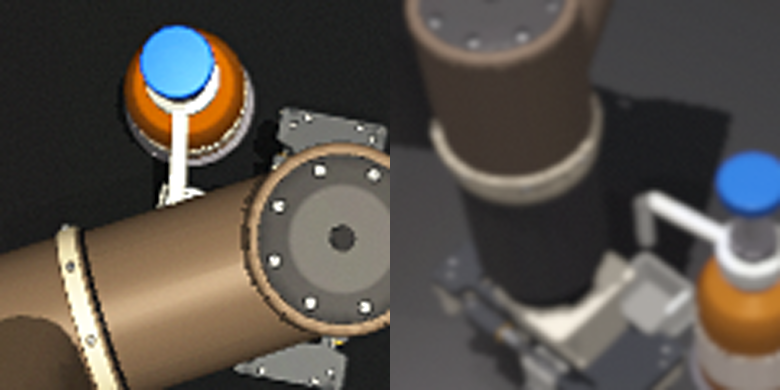

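The pictures show the trough set on the bench, its far end below the spout tip (scene crop 650,280), with the arm clear of spout and bottle. I'll release it, back off upwards, and check.

```bash
python3 -m pendant '[[0,0,0,0,0,0],[0,0,0,0,0,0],[0,0,0,0,0,0],[0,0,0,0,0,0],[5,0,-15,0,0,0],[10,0,-50,0,0,0],[30,0,-100,0,0,0],[60,0,-150,0,0,0],[90,0,-200,0,0,0],[120,0,-250,0,0,0],[150,0,-300,0,0,0],[150,0,-315,0,0,0],[150,0,-315,0,0,0]]' 87.6 25
python3 - <<'E'
from h import *
t=r.capture("top");s=r.capture("scene")
c=blob(t,[0,0,110],[179,70,255],(260,262,345,345))
im=np.hstack([cv2.resize(t[230:350,240:360],(390,390),interpolation=2),cv2.resize(s[150:270,240:360],(390,390),interpolation=2)])
cv2.imwrite("pics/c4.png",im[:,:,::-1])
ct=[cv2.moments(blob(t,[95,100,60],[125,255,255],(275,230,315,268)))];m=ct[0]
print("head",plane("top",(m["m10"]/m["m00"],m["m01"]/m["m00"]),.25))
for z in(.04,.0):
  P=np.float32([plane("top",q,z)[:2] for q in c[:,0].astype(float)]);print(cv2.minAreaRect(P*1000))
E
python3 conv.py '[[0.574,0.045,0.36,-100],[0.574,0.045,0.285,-100]]'
```

```text
time_s: 10.55
tcp_pos: [0.4327, -0.196, 0.344]
eef_rot: [-179.9, 0.0, -100.1]
contact_force: [-0.5, 0.9, -1.5]
gripper_width: 0.0874
gripper_force: 0.0
head [0.57336776 0.04493523 0.25      ]
((551.5967407226562, 49.82476043701172), (32.87279510498047, 37.906368255615234), 0.6837704181671143)
((555.31201171875, 51.50521469116211), (33.999855041503906, 39.205997467041016), 0.6838058233261108)
t 10.65 p [ 0.4321 -0.1954  0.342 ] rot [ 179.9    0.  -100. ] J [ -0.5  -1.7 -14.1  -0.  -77.8  -9.5]
[-261.4  -98.   -18.1] [ 0.002  0.    -0.   ]
[-261.4  -98.1   56.9] [ 0.002  0.    -0.   ]
```

View pics/c4.png

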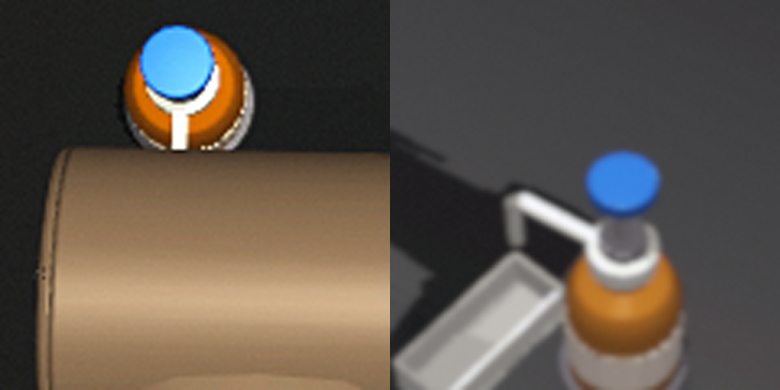

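The scene half shows the trough empty and upright, with its far rim corners at crop (517,253) and (567,290) and the spout tip at (517,245). I'll check those against the calibration.

```bash
python3 - <<'E'
from h import *
f=lambda u,v:(240+(u-390)/3.25,150+v/3.25)
print("corners",plane("scene",f(517,253),.04),plane("scene",f(567,290),.04),"tip",plane("scene",f(517,245),.1))
p=r.camera_params("scene")
def proj(P):
    q=cv2.projectPoints(np.float64(P),p["rvec"],p["tvec"],p["mtx"],None)[0][:,0];return (q-[240,150])*3.25+[390,0]
d=np.array([np.cos(np.radians(80)),np.sin(np.radians(80))]);n=np.array([-d[1],d[0]]);g=np.array([.4585,-.0487])
e=g+119*d/1000
print(proj([[*(e+.028*n),.04],[*(e-.028*n),.04],[.475,.046,.1],[.475,.046,.162]]))
E
```

```text
corners [0.45914619 0.07116147 0.04      ] [0.51367076 0.06099371 0.04      ] tip [0.4804868  0.04448571 0.1       ]
[[510.70642939 247.28754479]
 [561.42918063 284.04036451]
 [512.11421017 240.69979875]
 [506.92986882 192.96910097]]
```

The rim corners come out consistent, with the whole view shifted by about 2 px. The tip lies about 24 mm inside the end and centred across the width. On to the pump head, fingers closed.

```bash
python3 -m pendant '[[-60,-22,-18,0,0,0],[-110,-41,-18,0,0,0],[-160,-60,-18,0,0,0],[-210,-79,-18,0,0,0],[-250,-94,-18,0,0,0],[-261,-98,-18,0,0,0],[-261,-98,20,0,0,0],[-261,-98,50,0,0,0],[-261,-98,57,0,0,0],[-261,-98,57,0,0,0],[-261,-98,57,0,0,0]]' 0 20
python3 conv.py '[[0.574,0.045,0.269,-100]]'
python3 - <<'E'
from h import *
t=r.capture("top");s=r.capture("scene")
im=np.hstack([cv2.resize(t[200:350,220:370],(390,390),interpolation=2),cv2.resize(s[130:280,230:380],(390,390),interpolation=2)])
cv2.imwrite("pics/c5.png",im[:,:,::-1])
E
```

```text
time_s: 12.02
tcp_pos: [0.5751, 0.0439, 0.2879]
eef_rot: [-179.9, 0.0, -100.0]
contact_force: [0.0, 0.8, 0.1]
gripper_width: 0.0006
gripper_force: 0.0
t 12.03 p [0.5751 0.0439 0.2879] rot [-179.9    0.  -100. ] J [ 23.8   9.8  -8.4   0.  -71.7 -33.8]
[-0.9  1.3 18.9] [-0.002  0.001 -0.   ]
```

View pics/c5.png

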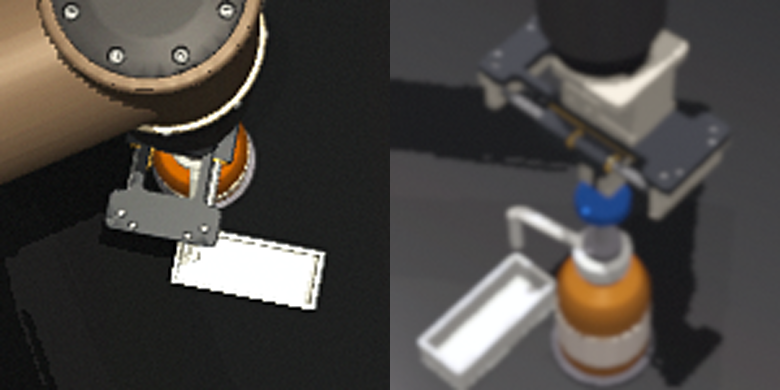

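The pictures show the closed fingers right above the blue head (scene crop 603,200), with the trough clear and the spout over its end. Now I'll press in feeling steps.

```bash
P="python3 -m pendant"; 
python3 -m pendant '[[0,0,5,0,0,0],[-1,1,12,0,0,0],[-1,1,17,0,0,0],[-1,1,17,0,0,0]]' | grep -E "pos|contact"
python3 -m pendant '[[0,0,2,0,0,0],[0,0,4,0,0,0],[0,0,4,0,0,0]]' | grep -E "pos|contact"
python3 -m pendant '[[0,0,2,0,0,0],[0,0,4,0,0,0],[0,0,4,0,0,0]]' | grep -E "pos|contact"
python3 -m pendant '[[0,0,2,0,0,0],[0,0,4,0,0,0],[0,0,4,0,0,0]]' | grep -E "time|pos|contact"
```

```text
tcp_pos: [0.5735, 0.0451, 0.2692]
contact_force: [-1.5, 0.2, 1.7]
tcp_pos: [0.5737, 0.0451, 0.2655]
contact_force: [-2.2, 0.7, 2.4]
tcp_pos: [0.5737, 0.0451, 0.2614]
contact_force: [-2.2, -0.2, 2.7]
time_s: 13.75
tcp_pos: [0.5737, 0.0451, 0.2574]
contact_force: [-2.5, 0.9, 4.1]
```

```bash
cat > ok.py <<'E'
import sys,numpy as np
from plant import r
F=[];Z=[]
for _ in range(3):
    r.capture("wrist");s=r.get_state();F.append(s["contact_force"][2]);Z.append(s["tcp_pos"][2])
f,z=np.mean(F),np.mean(Z);e=f-(3+150*(.269-z))
print(f"t {s['time_s']:.2f} z {z*1000:.2f} travel {269-z*1000:.2f} F {f:.2f} extra {e:.2f}");sys.exit(e>2.5)
E
python3 ok.py && python3 -m pendant '[[0,0,1.5,0,0,0],[0,0,3,0,0,0]]' >/dev/null && python3 ok.py && python3 -m pendant '[[0,0,0.7,0,0,0]]' >/dev/null && python3 ok.py && python3 -m pendant '[[0,0,0.7,0,0,0]]' >/dev/null && python3 ok.py && python3 -m pendant '[[0,0,0.7,0,0,0]]' >/dev/null && python3 ok.py && python3 -m pendant '[[0,0,0.7,0,0,0]]' >/dev/null && python3 ok.py && python3 -m pendant '[[0,0,0.7,0,0,0]]' >/dev/null && python3 ok.py && python3 -m pendant '[[0,0,0.7,0,0,0]]' >/dev/null && python3 ok.py
```

```text
t 13.90 z 257.49 travel 11.51 F 3.47 extra -1.26False
```

```bash
sed -i 's/sys.exit(e>2.5)/sys.exit(int(e>1.5))/' ok.py
python3 ok.py && python3 -m pendant '[[0,0,1.5,0,0,0],[0,0,3,0,0,0]]' >/dev/null && python3 ok.py && python3 -m pendant '[[0,0,0.7,0,0,0]]' >/dev/null && python3 ok.py && python3 -m pendant '[[0,0,0.7,0,0,0]]' >/dev/null && python3 ok.py && python3 -m pendant '[[0,0,0.7,0,0,0]]' >/dev/null && python3 ok.py && python3 -m pendant '[[0,0,0.7,0,0,0]]' >/dev/null && python3 ok.py && python3 -m pendant '[[0,0,0.7,0,0,0]]' >/dev/null && python3 ok.py && python3 -m pendant '[[0,0,0.7,0,0,0]]' >/dev/null && python3 ok.py
```

```text
t 14.05 z 257.57 travel 11.43 F 3.41 extra -1.30
t 14.45 z 254.44 travel 14.56 F 4.23 extra -0.95
t 14.72 z 253.86 travel 15.14 F 4.19 extra -1.08
t 15.00 z 253.17 travel 15.83 F 4.80 extra -0.57
t 15.28 z 252.49 travel 16.51 F 4.70 extra -0.77
t 15.55 z 251.79 travel 17.21 F 5.00 extra -0.58
t 15.82 z 251.09 travel 17.91 F 4.50 extra -1.19
t 16.10 z 250.41 travel 18.59 F 4.74 extra -1.05
```

```bash
sed -i 's/range(3)/range(2)/' ok.py
python3 -m pendant '[[0,0,0.8,0,0,0]]' >/dev/null && python3 ok.py && python3 -m pendant '[[0,0,0.8,0,0,0]]' >/dev/null && python3 ok.py && python3 -m pendant '[[0,0,0.8,0,0,0]]' >/dev/null && python3 ok.py && python3 -m pendant '[[0,0,0.8,0,0,0]]' >/dev/null && python3 ok.py && python3 -m pendant '[[0,0,0.8,0,0,0]]' >/dev/null && python3 ok.py && python3 -m pendant '[[0,0,0.8,0,0,0]]' >/dev/null && python3 ok.py && python3 -m pendant '[[0,0,0.8,0,0,0]]' >/dev/null && python3 ok.py && python3 -m pendant '[[0,0,0.8,0,0,0]]' >/dev/null && python3 ok.py && python3 -m pendant '[[0,0,0.8,0,0,0]]' >/dev/null && python3 ok.py && python3 -m pendant '[[0,0,0.8,0,0,0]]' >/dev/null && python3 ok.py && python3 -m pendant '[[0,0,0.8,0,0,0]]' >/dev/null && python3 ok.py && python3 -m pendant '[[0,0,0.8,0,0,0]]' >/dev/null && python3 ok.py
```

```text
t 16.32 z 249.62 travel 19.38 F 5.34 extra -0.56
t 16.55 z 248.83 travel 20.17 F 5.25 extra -0.77
t 16.77 z 248.03 travel 20.97 F 6.31 extra 0.16
t 17.00 z 247.24 travel 21.76 F 4.99 extra -1.28
t 17.23 z 246.50 travel 22.50 F 5.06 extra -1.31
t 17.45 z 245.68 travel 23.32 F 6.04 extra -0.46
t 17.68 z 244.91 travel 24.09 F 6.02 extra -0.59
t 17.90 z 244.13 travel 24.87 F 6.12 extra -0.61
t 18.12 z 243.58 travel 25.42 F 8.18 extra 1.36
t 18.35 z 243.23 travel 25.77 F 10.73 extra 3.87
```

Landed at about 25.2 mm, with 4–5 N on the stop so far. I'll press a little further, to about 10 N, and hold.

```bash
python3 -m pendant '[[0,0,0.8,0,0,0]]' >/dev/null; python3 ok.py;  python3 -m pendant '[[0,0,0.8,0,0,0]]' >/dev/null; python3 ok.py
```

```text
t 18.57 z 242.86 travel 26.14 F 13.31 extra 6.38
t 18.80 z 242.47 travel 26.53 F 16.36 extra 9.38
```

```bash
python3 -m pendant '[[0,0,0.3,0,0,0],[0,0,0.3,0,0,0],[0,0,0.3,0,0,0],[0,0,0.3,0,0,0]]'; python3 ok.py
python3 -m pendant '[[0,0,-3,0,0,0],[0,0,-8,0,0,0],[0,0,-14,0,0,0],[0,0,-20,0,0,0],[0,0,-26,0,0,0],[0,0,-34,0,0,0],[0,0,-60,0,0,0],[0,0,-100,0,0,0],[0,0,-120,0,0,0],[-0,0,-120,0,0,0]]'
python3 conv.py '[[0.48,-0.3,0.36,-100]]'
```

```text
time_s: 19.3
tcp_pos: [0.5738, 0.0451, 0.2424]
eef_rot: [-179.9, 0.0, -100.0]
contact_force: [-8.1, 1.1, 16.5]
gripper_width: 0.0001
gripper_force: 8.4
t 19.40 z 242.40 travel 26.60 F 16.40 extra 9.41
time_s: 20.65
tcp_pos: [0.5745, 0.0454, 0.3623]
eef_rot: [-179.8, 0.1, -100.0]
contact_force: [0.1, 0.4, -0.4]
gripper_width: 0.0002
gripper_force: 0.0
t 20.65 p [0.5745 0.0454 0.3623] rot [-1.798e+02  1.000e-01 -1.000e+02] J [ 24.    8.1  -1.    0.  -80.7 -34. ]
[356.6  32.9   1.5] [-0.003  0.002 -0.   ]
```

```bash
python3 -m pendant '[[50,5,0,0,0,0],[110,10,0,0,0,0],[170,16,0,0,0,0],[230,21,0,0,0,0],[290,27,0,0,0,0],[340,32,0,0,0,0],[357,33,0,0,0,0],[357,33,0,0,0,0],[357,33,0,0,0,0]]' | grep -E "time|pos"
python3 - <<'E'
from h import *
t=r.capture("top");s=r.capture("scene")
for n,im,b in(("top",t,(275,230,315,268)),("scene",s,(295,190,330,225))):
    m=cv2.moments(blob(im,[95,100,60],[125,255,255],b));print(n,m["m10"]/m["m00"],m["m01"]/m["m00"])
im=np.hstack([cv2.resize(t[150:350,180:380],(390,390),interpolation=2),cv2.resize(s[130:400,160:430],(390,390),interpolation=2)])
cv2.imwrite("pics/c6.png",im[:,:,::-1])
E
```

```text
time_s: 21.78
tcp_pos: [0.4793, -0.3, 0.3599]
top 293.9387934830471 248.6900044033465
scene 311.14531104921076 206.05988857938718
```

View pics/c6.png

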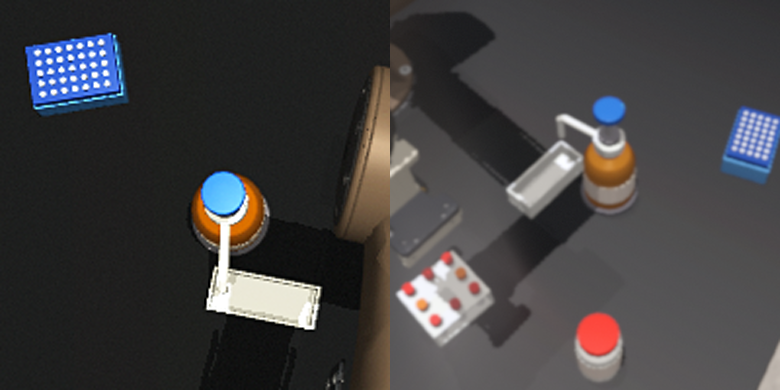

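The head is back exactly at its first pixels (294,249 and 311,206). The trough stands under the spout tip (top crop about 225,290), the tip box, rack and jar are where they were, and the robot touches nothing.

```bash
python3 -c "
from plant import r
print(r.close_job())"
```

```text
the job is handed in; nothing more can be done
None
```

Job handed in at about 22 s: the trough stands under the spout, the pump was pressed onto its stop at about 25 mm with roughly 10 N beyond the spring, and the head is fully back up with the tip box, rack and jar where they were.

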